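Index the glass disc under the inspection microscope

ROBOT

A 6-joint arm with a two-finger parallel gripper is mounted at the origin on the work surface. World frame = base frame: x ahead of the robot, y to its left, z up, the work surface at z = 0. Lengths are in m, angles in rad, forces in N, time in s.
With the tool pointing down it reaches from about 0.3 to 0.775 m from the base axis. Payload 14.6 kg.
Tool frame: the origin (TCP) lies on the centre line of the jaws, within the pads' length; the fingertips stand ctrl.tcp_to_tips ahead of it and the grasp point (between the pads) lies 2 mm behind it (ctrl.tcp_to_tips is the distance from the TCP to the fingertips, in m); z points along the fingers, y is the line along which they close (so a half turn about z gives the same grasp; the last joint's range is limited). The gripper opens to 94 mm and grips with 3 to 60 N. Pads are 16 mm wide; open, the fingers measure 119 mm over their backs; the gripper's body (75 mm by 177 mm) begins 78 mm behind the grasp point.
Start: joints at [-1.384, 0.3, 1.521, -0, 1.321, -0.067], TCP at [0.138, -0.532, 0.222] pointing down, gripper open.
Joint ranges: [-3.03, 3.03], [-0.79, 2.21], [0.23, 2.52], [-1.04, 4.18], [0, 3.07], [-2.55, 2.55]. Speed limits (rad/s): [2.22, 2.22, 2.57, 3.14, 3.14, 3.14].

INTERFACE

Orientations are given as [roll, pitch, yaw] about the fixed x, y, z axes, in that order (R = Rz(yaw) Ry(pitch) Rx(roll)).
In Python, from station import telemetry, viewer, hand_in, ctrl gives the robot as it stands.
- The arm moves only by the tool step_arm, never from a script. Its argument "plan" is a list of rows, each an object of numbers: "dx", "dy", "dz": the shift along the tool's x, y, z scaled (see below); "rx", "ry", "rz": the turn, a rotation vector about the tool's x, y, z scaled (see below); "claw": the closure, from 0 (fully open) to 1 (shut). In form: [{"dx": .., "dy": .., "dz": .., "rx": .., "ry": .., "rz": .., "claw": ..}, ...]. A call has 1 to 10 rows; each row shifts and turns the commanded pose from where the row before left it, along the tool's axes as they then stand; what a row does not reach is not made up. The controller multiplies each number of a shift by 0.1 m and each number of a turn by 90 degrees. A row lasts 1/10 s, in which the tool goes at most 50 mm and 8.59 degrees, less where a joint would pass 70% of its speed; a pose out of reach is approached as far as the arm can. A call with a number of a shift or a turn outside -1 to 1 is refused whole. A call with a gripper value outside its range is refused whole. The fingers move at their own pace and stop on an object; "grip_force" is the grip in N (left out, the last holds). Time passes only in rows, so rows that do not move let the fingers close. It gives the time, the measured TCP pose, the force, the opening and the grip force at its end, in the units of the state.
- telemetry.get_obs(): the state, without advancing time (a new reading comes with each control period).
- viewer.camera(name): name is "side" or "top" or "wrist"; returns a dict with "img" (400x640x3 uint8, red, green, blue), "z_map" (400x640 float32, m along the optical axis (not along the pixel's ray), 0 where there is no reading), "fx", "fy", "cx", "cy" (pixels), "R" (3x3) and "t" (3): a world point X has camera coordinates R X + t; the wrist camera has in their place "tool_from_camera" (4x4, takes a point from camera to tool coordinates, whose origin is the TCP and whose axes are the flange's). Camera axes: x right, y down, z forward; pixel columns grow to the right and rows downward; lengths in m; the calibration is good to about 2 mm. The wrist camera is an equidistant fisheye: a pixel r from the principal point sees the ray r / f radians off the axis. A picture is of the moment at which its call begins: read the wrist's pose just before it.
- hand_in(): hands the job in; it is judged then, once.
Trained networks look in a picture, given as the dict that the camera call returned (one of the last four; its "shot" number tells which), for a name from the list of things; names that differ only in an ending like _2 or _b are one class to them, and where a whole thing is asked for, a point or a joint stands for the part that bears it (a point fixed in the world has none). Each returns a list of dicts, best first, with "score" (0 to 1); they miss things now and then, are a little off and sometimes report something else, mostly with a low value. They report only what shows in the picture. A call takes as long as a camera call. They do not tell look-alikes from the thing itself.
- viewer.recognise(target, picture): "rect" ([left, top, right, bottom] in pixels, round what is visible of it).
The state is a dict: "time_s": time; "qpos": joint angles; "joint_vel": joint speeds; "tau": joint torques, N m; "ee_pos": TCP position; "eef_rot": TCP orientation; "force": force on the tool from outside, world axes, zero at the start; "moment": the same for the moment, N m; "grip_width": finger opening in m; "grip_force": force on a finger pad.
Only numpy, scipy, OpenCV 4.12 (cv2) and the standard library are available. Lean on these libraries where they do the work, as an engineer would, in place of code of your own. Each camera call takes 0.05 s, during which the arm holds its last target. There are 200 camera calls.

TASK

Bring the blue glass disc under the objective: with the fingertips push the black rubber pad of the microscope's sprung specimen shuttle straight in until the shuttle has gone past the spring stop pin, then ease it back under the fingers, never letting it snap back, until it sits latched against the pin, and take the hand away. Push on the rubber pad only: pinch and lift nothing, keep off the glass, the pin and the objectives, and leave the other things where they stand.

Things in the scene. Friction and masses are not known exactly. Their poses are not given: they have to be found in the camera images.
- shuttle (a joint): Travel (m) of the sprung shuttle, an aluminium carriage 240 x 132 mm on the stage: 0 = fully out (start, held there by its spring), 0.050 = latched on the stop pin, 0.080 = end stop; grows as the pad is pushed in. Pushing takes 4 N at first, up to 14 N near the pin. Let go, the spring (4 to 9 N) drives it out at about 0.3 m/s unless a finger follows it; over 0.2 m/s is a snap.
- push_pad (a point): Centre of the outer face of the black rubber push pad at the shuttle's outer end: upright, 74 mm wide, 50 high, 6 thick, from 96 to 146 mm above the table; moves with the shuttle. x axis = push direction, y along the pad's width, z up. Clear in front; pushed in, it passes over the stage plate (top 80 mm, guide rails 93 mm above the table). The ring's rim (100 mm high) begins 116 mm behind it.
- nest (a point): Centre of the ring on the shuttle that holds the disc, at mid height of the seated disc, 180 mm behind the pad's face; moves with the shuttle, same axes as push_pad. Latched, it lies under the objective.
- disc_center (a point): Centre of the loose blue glass disc, 100 mm diameter, 6 mm thick, lying in the ring (1.5 mm play). Not to be touched.
- head: White head with black nosepiece and chromed objectives, fixed over the stage. Origin: centre of the microscope's underside on the table, x from its front to the column. Pad face at x = -290 mm (out) to -210 mm (end stop). Working objective at x = -60 mm, tip 130 mm high; nosepiece 60 mm around it from 215 mm up; head from x = -117 mm, 120 mm wide, 277 to 363 mm high. Not to be bumped.
- stop_pin (a joint): Lift (m) of the spring stop pin at the shuttle's edge: 0 = down, at most 0.011. A brass tooth on the shuttle lifts it about 8 mm while being pushed in; beyond a travel of 0.052 m the pin drops behind the tooth, which it then stops at 0.050 m on the way out. Let go before that, the shuttle runs back to 0.
- pin_knob (a point): Top of the pin's black knob, 15 mm diameter, 142 mm above the table with the pin down, beside the shuttle (120 mm further in than the pad's face with the shuttle out, and 74 mm to the side, at negative y of push_pad). Not to be touched.
- puck_copper_center (a point): Centre of a bystander: black specimen mount with a copper face, 30 mm diameter, 18 mm high, standing on the stage plate beside the shuttle.
- puck_steel_center (a point): Centre of a bystander: black specimen mount with a steel face, 30 mm diameter, 18 mm high, on the table.
- spare_objective_center (a point): Centre of a bystander: chromed spare objective, 29 mm diameter, 55 mm high, upright on the table.
- cleaner_center (a point): Centre of a bystander: amber lens-cleaner bottle, 44 mm diameter, 85 mm high, upright on the table.
- blower_center (a point): Centre of a bystander: red rubber dust blower, 54 mm diameter, 85 mm high, upright on the table.
- driver_center (a point): Bystander: a screwdriver 150 mm long lying on the table.
Mind the look-alikes: they are no part of the job. Leave any red or turquoise look-alike of the part that bears disc_center alone.

How it is judged:
By the outcome, as a careful person would: the job done as asked, in the order asked, and still so for the second after the job is handed in, with the robot touching nothing.
It also fails if it takes over 38 s, if anything falls off the work surface, if the arm or the gripper's body presses on something with over 40 N, if the wrist force passes 120 N, or if a joint passes its speed limit or range.

## Working session

There is one attempt and no reset: what is moved stays moved. The work goes in short steps, Python scripts to look and compute and a tool call to move; the robot and the scene stay as the last step left them, time stands still between calls to the robot, and variables do not carry over. Pictures are saved under pics/ and viewed, at most 10 in all, crops included, and the job is handed in when it is done.

Besides the shell and the picture viewer there is one more tool, called after "Request:" as name(argument=value, ...) on one line, values as JSON. step_arm: Moves the arm, as the interface text tells. Shifts and turns lie within -1 to 1; 1 stands for 0.1 m of shift or 90 degrees of turn. Its arguments: {"type":"object","properties":{"plan":{"type":"array"},"grip_force":{"type":"number"}},"required":["plan"]}

```bash
mkdir -p pics; ls; cat > h.py <<'E'
import numpy as np,cv2
from station import telemetry,viewer,hand_in,ctrl
def save(p,n): cv2.imwrite('pics/'+n,cv2.cvtColor(p['img'] if isinstance(p,dict) else p,cv2.COLOR_RGB2BGR))
def world(p,u,v):
    z=p['z_map'][int(v),int(u)]
    c=np.array([(u-p['cx'])/p['fx']*z,(v-p['cy'])/p['fy']*z,z])
    return np.array(p['R']).T@(c-np.array(p['t']))
def cloud(p):
    v,u=np.mgrid[:400,:640]; z=p['z_map']
    c=np.stack([(u-p['cx'])/p['fx']*z,(v-p['cy'])/p['fy']*z,z],-1)
    return (c-np.array(p['t']))@np.array(p['R'])
E
python3 - <<'E'
from h import *
np.set_printoptions(precision=4,suppress=True)
print(telemetry.get_obs(),ctrl.tcp_to_tips)
P={n:viewer.camera(n) for n in('side','top')}
for n,p in P.items():
    save(p,n+'1.png')
    for t in['push_pad','disc_center','pin_knob','head','shuttle']:
        for r in viewer.recognise(t,p)[:3]:
            b=r['rect'];u=(b[0]+b[2])/2;v=(b[1]+b[3])/2
            print(n,t,np.round(b),round(r['score'],2),world(p,u,v))
E
```

```text
pics
{'time_s': 0.0, 'qpos': array([-1.3836,  0.3005,  1.5216,  0.    ,  1.3207, -0.0666]), 'joint_vel': array([ 0.001 , -0.002 , -0.0017,  0.0007, -0.001 , -0.0001]), 'tau': array([ -0.0003, -53.1805, -35.2741,   0.0707,   0.0244,  -0.0001]), 'ee_pos': array([ 0.1381, -0.5321,  0.2219]), 'eef_rot': array([-3.1404, -0.0001,  0.2538]), 'force': array([0.7953, 0.2998, 0.2115]), 'moment': array([-0.0452,  0.0447, -0.0192]), 'grip_force': 0.0, 'grip_width': 0.09395898047235493} 0.017
side push_pad [243. 164. 338. 224.] 0.57 [ 0.5651 -0.0242  0.0925]
side disc_center [260. 257. 301. 290.] 0.91 [ 0.4626 -0.1969  0.0079]
side disc_center [334. 170. 369. 193.] 0.73 [0.8087 0.0758 0.0063]
side disc_center [256. 170. 292. 187.] 0.66 [0.55   0.0544 0.1   ]
side head [190.  26. 288. 162.] 0.87 [0.4856 0.0634 0.3421]
side shuttle [241. 163. 339. 226.] 0.74 [ 0.5641 -0.0242  0.0919]
top disc_center [329. 233. 366. 271.] 0.97 [ 0.4584 -0.1895  0.0098]
top disc_center [238. 201. 270. 238.] 0.91 [0.541  0.0465 0.1   ]
top disc_center [331. 160. 370. 199.] 0.86 [ 0.6531 -0.1976  0.0085]
top pin_knob [ 24. 182. 246. 267.] 0.5 [0.5228 0.2414 0.3607]
top head [ 24. 181. 244. 270.] 0.86 [0.5216 0.2412 0.3633]
```

View pics/side1.png

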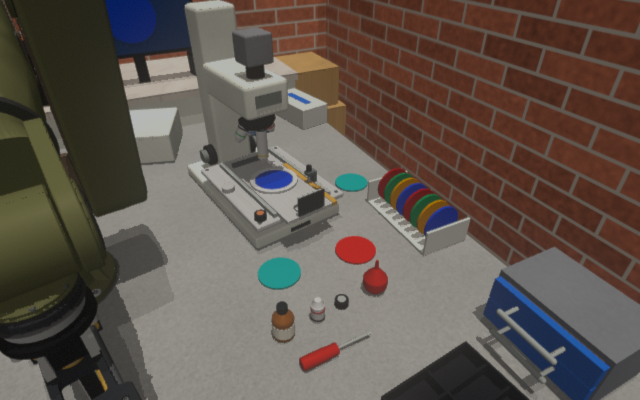

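View pics/top1.png

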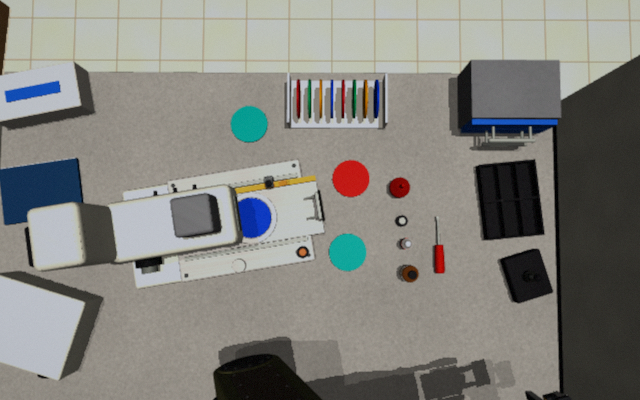

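The side view shows the microscope with the pad at (311,203), the disc in its ring at (274,181) and the knob at (311,172). In the top view these are pad (320,206), disc (254,218) and knob (268,182). Possible mix-ups are the turquoise discs (top 249,124 and 347,252), the red disc (350,178) and the rack of discs (335,100). I'm choosing the blue disc in the shuttle ring and its black pad.

```bash
python3 - <<'E'
from h import *
np.set_printoptions(precision=4,suppress=True)
T=viewer.camera('top');S=viewer.camera('side')
c=cloud(T);im=T['img'].astype(int);hsv=cv2.cvtColor(T['img'],cv2.COLOR_RGB2HSV)
# stage plate footprint, front part
m=(c[...,2]>.06)&(c[...,2]<.16)&(T['z_map']>0);m[:,:120]=0;m[:,335:]=0;m[:150]=0;m[290:]=0
r=cv2.minAreaRect((c[m][:,:2]*1000).astype(np.float32));print('stage',r,m.sum())
# disc
d=(im[...,2]>120)&(im[...,0]<60)&(im[...,1]<90);d[:,:225]=0;d[:,290:]=0;d[:190]=0;d[250:]=0
q=c[d];print('disc',np.median(q,0),cv2.minEnclosingCircle((q[:,:2]*1000).astype(np.float32)))
for n,p,box in(('top',T,(290,335,180,235)),('side',S,(290,335,180,225))):
    cc=cloud(p);g=p['img'].max(-1);mm=(cc[...,2]>.103)&(cc[...,2]<.155);
    b=np.zeros_like(mm);b[box[2]:box[3],box[0]:box[1]]=1;mm&=b
    q=cc[mm];print(n,len(q),q.min(0),q.max(0),q.mean(0));
    dk=cc[mm&(g<70)];print(' dark',len(dk),dk.min(0),dk.max(0))
    rr=cv2.minAreaRect((q[:,:2]*1000).astype(np.float32));print(rr,cv2.fitLine((q[:,:2]).astype(np.float32),cv2.DIST_HUBER,0,.01,.01).ravel())
cr=S['img'][130:260,200:360];save(cv2.resize(cr,(800,650))[:600],'crop1.png')
cr=T['img'][150:300,180:340];save(cv2.resize(cr,(640,600),interpolation=cv2.INTER_CUBIC),'crop2.png')
E
```

```text
stage ((535.5468139648438, 117.75935363769531), (260.61669921875, 484.20318603515625), 9.647522926330566) 10846
disc [0.5481 0.0488 0.0977] ((543.1148681640625, -21.971866607666016), 116.63040161132812)
top 209 [ 0.5394 -0.1247  0.1031] [ 0.6115 -0.0772  0.1489] [ 0.5743 -0.1104  0.1373]
 dark 52 [ 0.5396 -0.1247  0.1292] [ 0.6115 -0.1125  0.1489]
((572.1417846679688, -101.8962173461914), (72.87632751464844, 40.25703048706055), 11.512456893920898) [ 0.9897  0.1431  0.5865 -0.1113]
side 493 [ 0.5406 -0.1317  0.1031] [0.6151 0.0004 0.1498] [ 0.5762 -0.1219  0.1278]
 dark 411 [ 0.5406 -0.1317  0.1031] [ 0.6122 -0.1156  0.1498]
((564.0810546875, -68.62611389160156), (76.03071594238281, 123.11499786376953), 14.213980674743652) [ 0.9856  0.1693  0.5861 -0.1216]
```

View pics/crop1.png

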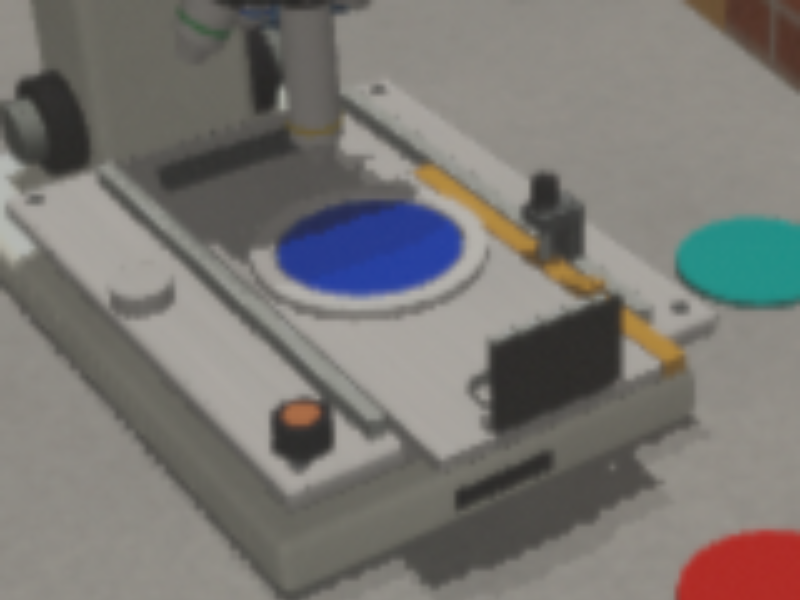

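View pics/crop2.png

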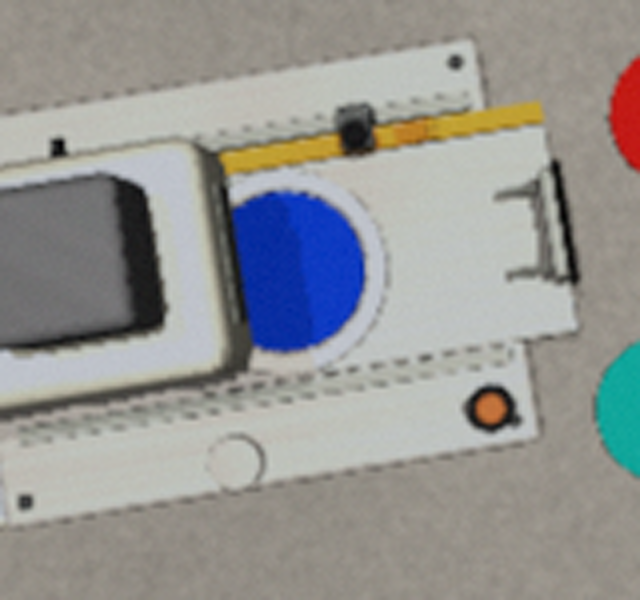

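The crops confirm the choice: the black upright pad on the shuttle's outer end, the blue disc in the white ring, and the knob behind the far corner of the pad. First I turn the tool so its x axis lies along the push direction, and close the fingers.

Request:
step_arm(plan=[{"rz":-0.0944,"claw":1},{"rz":-0.0944,"claw":1},{"rz":-0.0944,"claw":1},{"rz":-0.0944,"claw":1},{"rz":-0.0944,"claw":1},{"rz":-0.0944,"claw":1},{"rz":-0.0944,"claw":1},{"rz":-0.0944,"claw":1},{"rz":-0.0944,"claw":1},{"rz":-0.0944,"claw":1}], grip_force=10)

```text
$.plan[0]: bad value
```

Request:
step_arm(plan=[{"dx":0,"dy":0,"dz":0,"rx":0,"ry":0,"rz":-0.0944,"claw":1},{"dx":0,"dy":0,"dz":0,"rx":0,"ry":0,"rz":-0.0944,"claw":1},{"dx":0,"dy":0,"dz":0,"rx":0,"ry":0,"rz":-0.0944,"claw":1},{"dx":0,"dy":0,"dz":0,"rx":0,"ry":0,"rz":-0.0944,"claw":1},{"dx":0,"dy":0,"dz":0,"rx":0,"ry":0,"rz":-0.0944,"claw":1},{"dx":0,"dy":0,"dz":0,"rx":0,"ry":0,"rz":-0.0944,"claw":1},{"dx":0,"dy":0,"dz":0,"rx":0,"ry":0,"rz":-0.0944,"claw":1},{"dx":0,"dy":0,"dz":0,"rx":0,"ry":0,"rz":-0.0944,"claw":1},{"dx":0,"dy":0,"dz":0,"rx":0,"ry":0,"rz":-0.0944,"claw":1},{"dx":0,"dy":0,"dz":0,"rx":0,"ry":0,"rz":-0.0944,"claw":1}], grip_force=10)

```text
time_s: 1.7
ee_pos: [0.1381, -0.5324, 0.2225]
eef_rot: [-3.142, -0.0, 1.743]
force: [1.9, 0.5, -0.1]
grip_width: 0.0174
grip_force: 0.0
```

Request:
step_arm(plan=[{"dx":0.22,"dy":0.41,"dz":0,"rx":0,"ry":0,"rz":0,"claw":1},{"dx":0.22,"dy":0.41,"dz":0,"rx":0,"ry":0,"rz":0,"claw":1},{"dx":0.22,"dy":0.41,"dz":0,"rx":0,"ry":0,"rz":0,"claw":1},{"dx":0.22,"dy":0.41,"dz":0,"rx":0,"ry":0,"rz":0,"claw":1},{"dx":0.22,"dy":0.41,"dz":0,"rx":0,"ry":0,"rz":0,"claw":1},{"dx":0.22,"dy":0.41,"dz":0,"rx":0,"ry":0,"rz":0,"claw":1},{"dx":0.22,"dy":0.41,"dz":0,"rx":0,"ry":0,"rz":0,"claw":1},{"dx":0.22,"dy":0.41,"dz":0,"rx":0,"ry":0,"rz":0,"claw":1},{"dx":0.22,"dy":0.41,"dz":0,"rx":0,"ry":0,"rz":0,"claw":1},{"dx":0,"dy":0,"dz":0,"rx":0,"ry":0,"rz":0,"claw":1}])

```text
time_s: 2.7
ee_pos: [0.4723, -0.273, 0.2222]
eef_rot: [3.141, -0.0, 1.741]
force: [-0.4, -0.5, -0.2]
grip_width: 0.0004
grip_force: 0.0
```

Request:
step_arm(plan=[{"dx":0.17,"dy":0.32,"dz":0,"rx":0,"ry":0,"rz":0,"claw":1},{"dx":0.17,"dy":0.32,"dz":0,"rx":0,"ry":0,"rz":0,"claw":1},{"dx":0.17,"dy":0.32,"dz":0,"rx":0,"ry":0,"rz":0,"claw":1},{"dx":0.17,"dy":0.32,"dz":0,"rx":0,"ry":0,"rz":0,"claw":1},{"dx":0,"dy":0,"dz":0.25,"rx":0,"ry":0,"rz":0,"claw":1},{"dx":0,"dy":0,"dz":0.25,"rx":0,"ry":0,"rz":0,"claw":1},{"dx":0,"dy":0,"dz":0.25,"rx":0,"ry":0,"rz":0,"claw":1},{"dx":0,"dy":0,"dz":0.21,"rx":0,"ry":0,"rz":0,"claw":1},{"dx":0,"dy":0,"dz":0,"rx":0,"ry":0,"rz":0,"claw":1},{"dx":0,"dy":0,"dz":0,"rx":0,"ry":0,"rz":0,"claw":1}])

```text
time_s: 3.7
ee_pos: [0.5844, -0.1884, 0.1271]
eef_rot: [3.141, 0.0, 1.736]
force: [-0.4, -0.7, 1.1]
grip_width: 0.0007
grip_force: 0.0
```

```bash
python3 - <<'E'
from h import *
np.set_printoptions(precision=4,suppress=True)
o=telemetry.get_obs();print(o['ee_pos'],o['eef_rot'],o['force'],o['time_s'],o['qpos'])
S=viewer.camera('side');c=cloud(S)
save(cv2.resize(S['img'][100:260,180:380],(750,600)),'crop3.png')
E
```

```text
[ 0.5844 -0.1884  0.1271] [3.1414 0.0002 1.7362] [-0.4126 -0.6598  1.1006] 3.7 [-0.3716  0.5284  1.4293 -0.      1.1836 -0.537 ]
```

View pics/crop3.png

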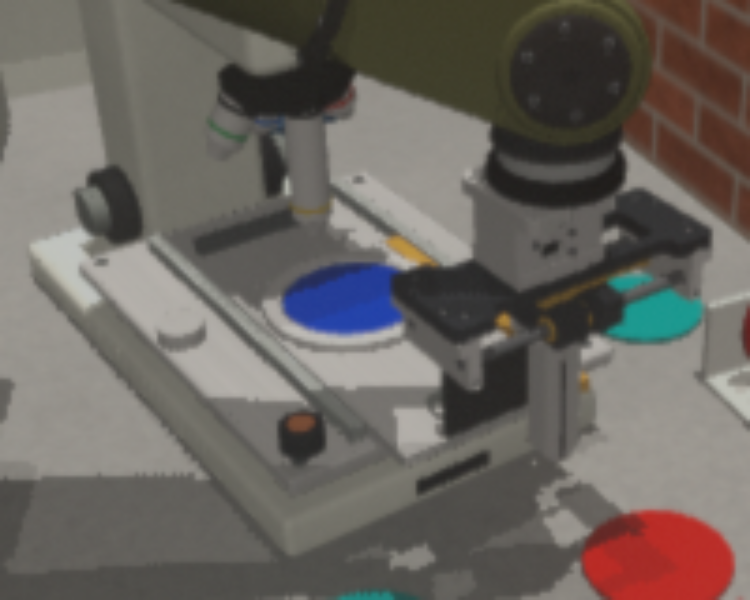

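The hand stands in front of the pad, centred on it and clear of the head and the knob. I approach.

Request:
step_arm(plan=[{"dx":0.1,"dy":0,"dz":0,"rx":0,"ry":0,"rz":0,"claw":1},{"dx":0.1,"dy":0,"dz":0,"rx":0,"ry":0,"rz":0,"claw":1},{"dx":0.1,"dy":0,"dz":0,"rx":0,"ry":0,"rz":0,"claw":1},{"dx":0.05,"dy":0,"dz":0,"rx":0,"ry":0,"rz":0,"claw":1},{"dx":0.05,"dy":0,"dz":0,"rx":0,"ry":0,"rz":0,"claw":1},{"dx":0.03,"dy":0,"dz":0,"rx":0,"ry":0,"rz":0,"claw":1},{"dx":0.03,"dy":0,"dz":0,"rx":0,"ry":0,"rz":0,"claw":1},{"dx":0.02,"dy":0,"dz":0,"rx":0,"ry":0,"rz":0,"claw":1},{"dx":0,"dy":0,"dz":0,"rx":0,"ry":0,"rz":0,"claw":1}])

```text
time_s: 4.65
ee_pos: [0.5764, -0.1405, 0.1264]
eef_rot: [-3.142, -0.0, 1.737]
force: [0.7, 0.4, -0.8]
grip_width: 0.0004
grip_force: 0.0
```

Request:
step_arm(plan=[{"dx":0.02,"dy":0,"dz":0,"rx":0,"ry":0,"rz":0,"claw":1},{"dx":0.02,"dy":0,"dz":0,"rx":0,"ry":0,"rz":0,"claw":1},{"dx":0,"dy":0,"dz":0,"rx":0,"ry":0,"rz":0,"claw":1},{"dx":0,"dy":0,"dz":0,"rx":0,"ry":0,"rz":0,"claw":1}])

```text
time_s: 5.05
ee_pos: [0.5758, -0.1367, 0.1265]
eef_rot: [3.142, -0.0, 1.737]
force: [-0.1, 0.1, 0.2]
grip_width: 0.0004
grip_force: 0.0
```

Request:
step_arm(plan=[{"dx":0.02,"dy":0,"dz":0,"rx":0,"ry":0,"rz":0,"claw":1},{"dx":0.01,"dy":0,"dz":0,"rx":0,"ry":0,"rz":0,"claw":1},{"dx":0,"dy":0,"dz":0,"rx":0,"ry":0,"rz":0,"claw":1},{"dx":0,"dy":0,"dz":0,"rx":0,"ry":0,"rz":0,"claw":1}])

```text
time_s: 5.45
ee_pos: [0.5753, -0.1337, 0.1265]
eef_rot: [-3.142, -0.0, 1.737]
force: [-0.3, -0.8, -0.6]
grip_width: 0.0002
grip_force: 0.0
```

Request:
step_arm(plan=[{"dx":0.02,"dy":0,"dz":0,"rx":0,"ry":0,"rz":0,"claw":1},{"dx":0.01,"dy":0,"dz":0,"rx":0,"ry":0,"rz":0,"claw":1},{"dx":0,"dy":0,"dz":0,"rx":0,"ry":0,"rz":0,"claw":1},{"dx":0,"dy":0,"dz":0,"rx":0,"ry":0,"rz":0,"claw":1}])

```text
time_s: 5.85
ee_pos: [0.5748, -0.1309, 0.1265]
eef_rot: [3.142, 0.0, 1.737]
force: [0.4, -3.4, 0.0]
grip_width: 0.0003
grip_force: 2.1
```

Contact at y ≈ -0.132. I push in, slowly enough to avoid a jerk.

Request:
step_arm(plan=[{"dx":0.03,"dy":0,"dz":0,"rx":0,"ry":0,"rz":0,"claw":1},{"dx":0.04,"dy":0,"dz":0,"rx":0,"ry":0,"rz":0,"claw":1},{"dx":0.05,"dy":0,"dz":0,"rx":0,"ry":0,"rz":0,"claw":1},{"dx":0.05,"dy":0,"dz":0,"rx":0,"ry":0,"rz":0,"claw":1},{"dx":0.05,"dy":0,"dz":0,"rx":0,"ry":0,"rz":0,"claw":1},{"dx":0.05,"dy":0,"dz":0,"rx":0,"ry":0,"rz":0,"claw":1},{"dx":0.04,"dy":0,"dz":0,"rx":0,"ry":0,"rz":0,"claw":1},{"dx":0.03,"dy":0,"dz":0,"rx":0,"ry":0,"rz":0,"claw":1},{"dx":0,"dy":0,"dz":0,"rx":0,"ry":0,"rz":0,"claw":1}])

```text
time_s: 6.75
ee_pos: [0.5691, -0.0976, 0.1265]
eef_rot: [-3.142, 0.001, 1.737]
force: [0.2, -6.7, -0.7]
grip_width: 0.0005
grip_force: 3.3
```

Request:
step_arm(plan=[{"dx":0.03,"dy":0,"dz":0,"rx":0,"ry":0,"rz":0,"claw":1},{"dx":0.03,"dy":0,"dz":0,"rx":0,"ry":0,"rz":0,"claw":1},{"dx":0.03,"dy":0,"dz":0,"rx":0,"ry":0,"rz":0,"claw":1},{"dx":0.03,"dy":0,"dz":0,"rx":0,"ry":0,"rz":0,"claw":1},{"dx":0.03,"dy":0,"dz":0,"rx":0,"ry":0,"rz":0,"claw":1},{"dx":0.03,"dy":0,"dz":0,"rx":0,"ry":0,"rz":0,"claw":1},{"dx":0.03,"dy":0,"dz":0,"rx":0,"ry":0,"rz":0,"claw":1},{"dx":0.03,"dy":0,"dz":0,"rx":0,"ry":0,"rz":0,"claw":1},{"dx":0,"dy":0,"dz":0,"rx":0,"ry":0,"rz":0,"claw":1},{"dx":0,"dy":0,"dz":0,"rx":0,"ry":0,"rz":0,"claw":1}])

```text
time_s: 7.75
ee_pos: [0.5651, -0.074, 0.1265]
eef_rot: [-3.141, 0.001, 1.737]
force: [-0.9, -7.4, -0.3]
grip_width: 0.0005
grip_force: 3.6
```

Travel is about 59 mm, past the pin. Now I ease back with the fingers following.

Request:
step_arm(plan=[{"dx":-0.01,"dy":0,"dz":0,"rx":0,"ry":0,"rz":0,"claw":1},{"dx":-0.01,"dy":0,"dz":0,"rx":0,"ry":0,"rz":0,"claw":1},{"dx":-0.01,"dy":0,"dz":0,"rx":0,"ry":0,"rz":0,"claw":1},{"dx":-0.01,"dy":0,"dz":0,"rx":0,"ry":0,"rz":0,"claw":1},{"dx":-0.01,"dy":0,"dz":0,"rx":0,"ry":0,"rz":0,"claw":1},{"dx":-0.01,"dy":0,"dz":0,"rx":0,"ry":0,"rz":0,"claw":1},{"dx":0,"dy":0,"dz":0,"rx":0,"ry":0,"rz":0,"claw":1},{"dx":0,"dy":0,"dz":0,"rx":0,"ry":0,"rz":0,"claw":1}])

```text
time_s: 8.55
ee_pos: [0.5662, -0.0801, 0.1265]
eef_rot: [-3.141, 0.001, 1.736]
force: [-0.1, -6.6, -0.3]
grip_width: 0.0007
grip_force: 3.7
```

Request:
step_arm(plan=[{"dx":-0.01,"dy":0,"dz":0,"rx":0,"ry":0,"rz":0,"claw":1},{"dx":-0.01,"dy":0,"dz":0,"rx":0,"ry":0,"rz":0,"claw":1},{"dx":-0.01,"dy":0,"dz":0,"rx":0,"ry":0,"rz":0,"claw":1},{"dx":0,"dy":0,"dz":0,"rx":0,"ry":0,"rz":0,"claw":1},{"dx":0,"dy":0,"dz":0,"rx":0,"ry":0,"rz":0,"claw":1}])

```text
time_s: 9.05
ee_pos: [0.5667, -0.083, 0.1265]
eef_rot: [-3.141, 0.001, 1.736]
force: [-0.0, -7.6, -0.6]
grip_width: 0.0006
grip_force: 3.6
```

Request:
step_arm(plan=[{"dx":-0.01,"dy":0,"dz":0,"rx":0,"ry":0,"rz":0,"claw":1},{"dx":-0.01,"dy":0,"dz":0,"rx":0,"ry":0,"rz":0,"claw":1},{"dx":0,"dy":0,"dz":0,"rx":0,"ry":0,"rz":0,"claw":1},{"dx":0,"dy":0,"dz":0,"rx":0,"ry":0,"rz":0,"claw":1}])

```text
time_s: 9.45
ee_pos: [0.567, -0.0842, 0.1264]
eef_rot: [-3.141, -0.0, 1.737]
force: [-0.1, -0.8, -0.6]
grip_width: 0.0002
grip_force: 0.2
```

The force is gone, so the shuttle is resting on the pin. I back off slowly first, then withdraw.

Request:
step_arm(plan=[{"dx":-0.01,"dy":0,"dz":0,"rx":0,"ry":0,"rz":0,"claw":1},{"dx":-0.01,"dy":0,"dz":0,"rx":0,"ry":0,"rz":0,"claw":1},{"dx":-0.01,"dy":0,"dz":0,"rx":0,"ry":0,"rz":0,"claw":1},{"dx":0,"dy":0,"dz":0,"rx":0,"ry":0,"rz":0,"claw":1},{"dx":0,"dy":0,"dz":0,"rx":0,"ry":0,"rz":0,"claw":1}])

```text
time_s: 9.95
ee_pos: [0.5675, -0.0874, 0.1264]
eef_rot: [3.142, -0.0, 1.737]
force: [0.2, -0.1, -0.1]
grip_width: 0.0005
grip_force: 0.0
```

```bash
python3 - <<'E'
from h import *
np.set_printoptions(precision=4,suppress=True)
o=telemetry.get_obs();print(o['ee_pos'],o['force'],o['time_s'])
S=viewer.camera('side')
save(cv2.resize(S['img'][100:260,180:380],(750,600)),'crop4.png')
E
```

```text
[ 0.5675 -0.0874  0.1264] [ 0.2054 -0.1371 -0.1045] 9.95
```

View pics/crop4.png

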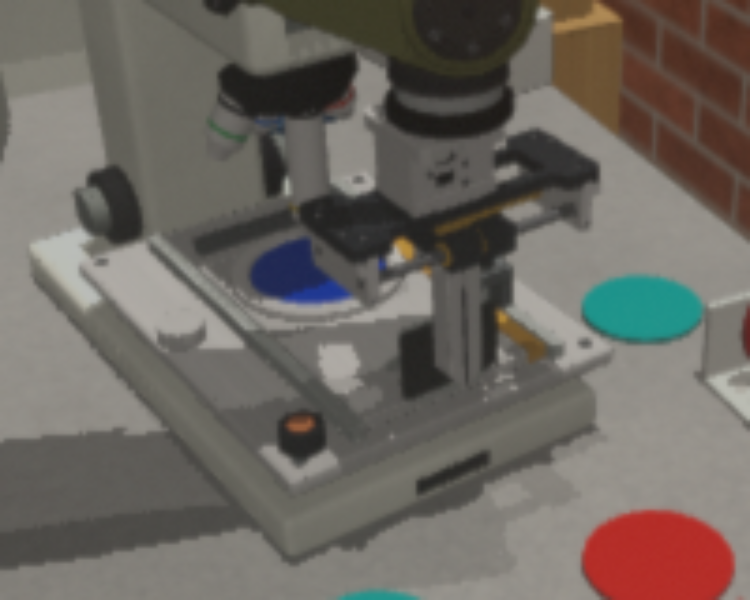

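The shuttle stays in, with the pad at crop (450,350) and the disc under the objective. I withdraw straight out and then up.

Request:
step_arm(plan=[{"dx":-0.05,"dy":0,"dz":0,"rx":0,"ry":0,"rz":0,"claw":1},{"dx":-0.15,"dy":0,"dz":0,"rx":0,"ry":0,"rz":0,"claw":1},{"dx":-0.25,"dy":0,"dz":0,"rx":0,"ry":0,"rz":0,"claw":1},{"dx":-0.25,"dy":0,"dz":0,"rx":0,"ry":0,"rz":0,"claw":1},{"dx":-0.25,"dy":0,"dz":0,"rx":0,"ry":0,"rz":0,"claw":1},{"dx":-0.25,"dy":0,"dz":-0.2,"rx":0,"ry":0,"rz":0,"claw":1},{"dx":-0.2,"dy":0,"dz":-0.3,"rx":0,"ry":0,"rz":0,"claw":1},{"dx":-0.1,"dy":0,"dz":-0.3,"rx":0,"ry":0,"rz":0,"claw":1},{"dx":0,"dy":0,"dz":0,"rx":0,"ry":0,"rz":0,"claw":1},{"dx":0,"dy":0,"dz":0,"rx":0,"ry":0,"rz":0,"claw":1}])

```text
time_s: 11.0
ee_pos: [0.5921, -0.2363, 0.2063]
eef_rot: [3.141, 0.0, 1.736]
force: [-0.1, 0.4, -1.3]
grip_width: 0.0002
grip_force: 0.0
```

```bash
python3 - <<'E'
from h import *
np.set_printoptions(precision=4,suppress=True)
o=telemetry.get_obs();print(o['ee_pos'],o['force'],o['joint_vel'],o['time_s'])
S=viewer.camera('side');c=cloud(S)
m=(c[...,2]>.103)&(c[...,2]<.15)&(S['img'].max(-1)<70)&(c[...,0]>.5)&(c[...,0]<.62)&(c[...,1]>-.15)&(c[...,1]<-.03)
print(m.sum(),c[m].mean(0),c[m].min(0),c[m].max(0))
save(cv2.resize(S['img'][100:260,180:380],(750,600)),'crop5.png')
E
```

```text
[ 0.5921 -0.2363  0.2063] [-0.1427  0.3632 -1.2623] [ 0.0139  0.0157  0.0356  0.0004 -0.0072  0.0044] 11.0
397 [ 0.568  -0.0745  0.1263] [ 0.5334 -0.0835  0.1031] [ 0.6068 -0.0648  0.1487]
```

View pics/crop5.png

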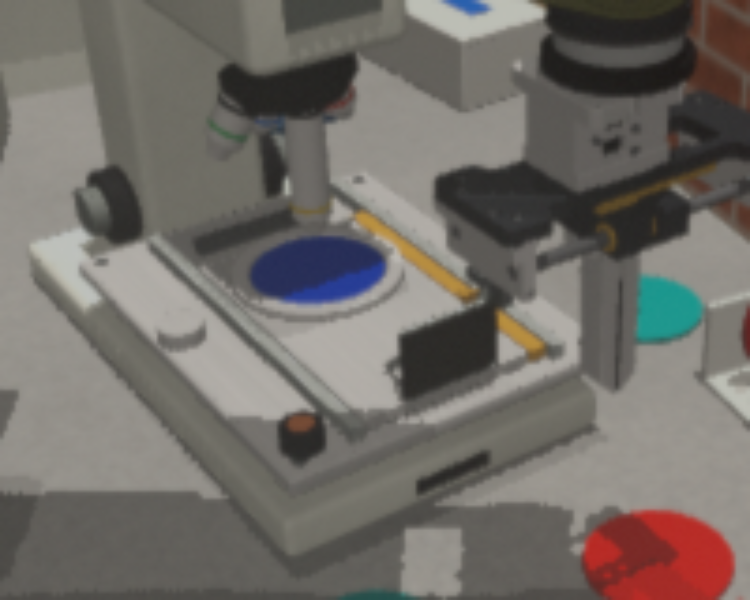

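The pad, at crop (450,350), now sits about 50 mm in. The disc is still in its ring, at (318,268), and the hand is clear.

```bash
python3 -c "
from station import hand_in
print(hand_in())"
```

```text
the job is handed in; nothing more can be done
None
```

The shuttle is latched on the stop pin about 50 mm in, eased back under the fingers with the blue disc still in its ring under the objective; the hand is clear, and the job was handed in at about 11 s (no verdict was returned).

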